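# Set the frother base to its fitting mark, mesh the whisk stem and hold it home

### The arm

A 6-joint arm with a two-finger parallel gripper is mounted at the origin on the work surface. World frame = base frame: x ahead of the robot, y to its left, z up, the work surface at z = 0. Lengths are in mm, angles in rad, forces in N, time in s.
With the tool pointing down it reaches from about 400 to 825 mm from the base axis. Payload 7 kg.
Tool frame: the origin (TCP) lies at the very end of the fingers, on their centre line; the grasp point (between the pads) lies 19 mm behind it; z points along the fingers, y is the line along which they close (so a half turn about z gives the same grasp; the last joint's range is limited). The gripper opens to 88 mm and grips with 3 to 60 N. Pads are 19 mm wide; open, the fingers measure 130 mm over their backs; the gripper's body (78 mm by 193 mm) begins 47 mm behind the grasp point.
Start: joints at [1.405, 0.359, 0.012, 0, -1.224, -0.288], TCP at [295.914, 606.655, 226.561] pointing down, gripper open.
Joint ranges: [-3.07, 3.07], [-1.43, 2.12], [-1.02, 1.25], [-3.03, 1.67], [-3.05, -0], [-3.03, 3.03]. Speed limits (rad/s): [2.39, 2.39, 3.01, 3.14, 3.14, 3.14].

### API

Orientations are given as a unit quaternion [x, y, z, w].
In Python, from plant import bot gives the robot as it stands. Calls block until the motion is done:
- bot.move_ptp(position, orientation): joint-space move of the TCP to a pose.
- bot.line_to(position, velocity=150, ori=None): straight line of the TCP; ori=None keeps the orientation; velocity is the mean speed in mm/s.
- bot.move_joints(angles): joint-space move.
- bot.move_gripper(opening, force=None): finger opening in mm; force is the grip in N (None keeps the last); returns when the fingers have stopped.
- bot.pause(seconds).
- bot.solve_ik(position, orientation): joint angles nearest the present ones, or None.
- bot.read_state(): the state.
- bot.camera(name): name is "scene" or "top" or "wrist"; returns the picture (384x512x3 uint8, red, green, blue); there is no depth.
- bot.get_calibration(name): a dict with "fx", "fy", "cx", "cy" (pixels), "view" (4x4, takes a point from world to camera coordinates); the wrist camera has in their place "T_tool_cam" (4x4, takes a point from camera to tool coordinates, whose origin is the TCP and whose axes are the flange's). Camera axes: x right, y up, looking along -z (the intrinsics and any distortion apply to the point x, -y, -z); pixel columns grow to the right and rows downward; lengths in mm; the calibration is good to about 2 mm. A picture is of the moment at which its call begins: read the wrist's pose just before it. get_calibration takes no time and is no camera call.
A pose or a line that the arm cannot do raises bot.Unreachable and nothing moves.
- bot.close_job(): hands the job in; it is judged then, once.
The state is a dict: "t": time; "joint_pos": joint angles; "qvel": joint speeds; "tau": joint torques, N m; "tcp_pos": TCP position; "eef_rot": TCP orientation; "contact_force": force on the tool from outside, world axes, zero at the start; "moment": the same for the moment, N m; "width": finger opening in mm; "finger_force": force on a finger pad.
Only numpy, scipy, OpenCV 4.12 (cv2) and the standard library are available. Lean on these libraries where they do the work, as an engineer would, in place of code of your own. Each camera call takes 0.05 s, during which the arm holds its last target. There are 200 camera calls.

### The job

On the white frother base, turn the selector knob to the orange dot and leave it in that click. Then lift the orange-handled whisk out of its round rest, line its plus-shaped stem up with the plus-shaped socket of the base so that the splines mesh, and slide it fully home against the spring, until its black collar sits on the socket. Finish while still holding the whisk and pressing it down fully home (the spring would lift it otherwise), and leave the cup, bombilla, flask and canister where they are.

Things in the scene. Friction and masses are not known exactly. Their poses are not given: they have to be found in the camera images.
- unit: White frother base, fixed to the counter: casing 150 x 230 x 70 mm high (x, y, z of its own frame), turned by up to 0.3 rad either way. Origin: centre of its underside. Socket on its top at own y = +55 mm, selector knob at own y = -55 mm.
- selector (a joint): Selector knob, rad, grows as it is turned clockwise seen from above. Sprung clicks at 0, 0.6, 1.2 and 1.8, stops just beyond both ends. The orange dot (12 mm across, on the casing) is at 1.2; the other marks are dark ticks. It starts in the click at 0 or 0.6. Leaving a click takes under 0.1 N m; let go within 0.2 rad of a click, it snaps in.
- selector_grip (a point): On the knob's axis, 95 mm above the counter, where to grip. Knob: 50 mm disc (top 77 mm above the counter) with a black bar grip 46 x 14 x 30 mm high (top 107 mm above the counter). The point turns with the knob: x runs along the bar; the bar's -x end, with a white line on top, is the pointer that aims at the marks.
- socket (a point): Centre of the top face of the brass splined socket, 76 mm above the counter. z up; it turns with the socket. Plus-shaped hole, slots along this point's +-x and +-y, 8.2 mm wide, 30.4 mm end to end. It starts turned up to 0.75 rad either way from the base and stays put (friction 0.15 N m). The stem fits in any of the four quarter turns, within 0.08 rad.
- ejector (a joint): Red sprung ejector pin (10 mm across) inside the socket, m, 0 when up, grows as it is pressed down. Its top starts 20 mm below the socket's top face; it pushes back with 3 N at 0 and 9 N at 0.012, where the whisk's collar sits on the socket (stop at 0.014).
- paddle: Whisk, 0.11 kg, standing stem down in the rest at any yaw. Origin: lower end of the stem, z up. Stem: see stem_tip. Black collar disc 40 mm across at z 32 to 36 mm; orange grip 26 (own x) x 14 (own y) x 48 mm at z 36 to 84 mm, gripped across its 14 mm; two steel wire loops in the own x-z plane, 40 mm out on either side, z 36 to 81 mm.
- stem_tip (a point): Lower end of the whisk's stem on its axis (the whisk's origin and axes). From here up: round tapered pilot 9.2 mm across, z 0 to 8 mm; plus-shaped splines along own x and y (so parallel and square to the grip), 28 mm end to end, 6 mm thick, z 8 to 32 mm. Fully home it is 32 mm below the socket's top face.
- rest: White round rest for the whisk, fixed: ring 60 mm across, 40 mm high, with a round well 33 mm across. Origin: centre of its underside. The whisk's collar sits on its top, so the stem's lower end is 8 mm above the counter.
- mate_cup: Olive green silicone mate cup, 80 mm across, 85 mm high; origin centre of underside. Bystander.
- bombilla: Curved aluminium drinking straw lying on the counter, about 200 mm long, 8 mm thick; origin near its middle on the counter. Bystander.
- flask: Stainless flask with black flip-top, 80 mm across, 222 mm high; origin centre of underside. Bystander.
- canister: Grey plastic canister with clip-on lid, 110 mm across, 120 mm high; origin centre of underside. Bystander.
Not all that is in view belongs to the job. Leave any purple or yellow look-alike of the paddle alone.

How it is judged (in metres and radians):
On the way, in this order (a step that is already met when the one before it is completed fails the run):
1. the selector is in the click at the orange dot, the whisk still in its rest (value of joint selector between 1.05 and 1.35 rad and distance of paddle from where it was at the start of the episode below 0.02 m), for 0.2 s.
2. the whisk is lifted clear of its rest by the gripper (height (world z) of stem_tip above 0.045 m and contact force between the fingers and paddle above 1 N), for 0.1 s.
3. the stem is meshed and fully home in the socket (z of stem_tip in the frame of socket below -0.03 m and horizontal distance between stem_tip and socket below 0.003 m and value of joint ejector above 0.0095 m and angle between paddle's own z axis and vertical below 0.08 rad), for 0.2 s.
At the end, for the whole second after the job is handed in: Selector within 0.15 rad of the orange dot (1.2); stem within 3 mm of the socket axis, upright within 0.08 rad, its lower end at least 30 mm below the socket face (home is 32 mm), ejector pressed over 9.5 mm; the gripper still presses on the whisk, all at rest (all of step 3 and value of joint selector between 1.05 and 1.35 rad and contact force between the fingers and paddle above 2 N and linear speed of paddle below 0.02 m/s); the arm keeps its last pose, push and grip.
It fails at once if a bystander (cup, bombilla, flask, canister) is moved by more than 25 mm (distance of any of mate_cup, bombilla, flask, canister from where it was at the start of the episode above 0.025 m).
It also fails if it takes over 58 s, if anything falls off the work surface, if the arm or the gripper's body presses on something with over 40 N, if the wrist force passes 120 N, or if a joint passes its speed limit or range.

## Working session

There is one attempt and no reset: what is moved stays moved. The work goes in short steps, each a Python script; the robot and the scene stay as the last script left them, time stands still between calls to the robot, and variables do not carry over. Pictures are saved under pics/ and viewed, at most 10 in all, crops included, and the job is handed in when it is done.

```bash
ls; mkdir -p pics; python3 - <<'E'
from plant import bot
import cv2,numpy as np
a=bot.camera("top");b=bot.camera("scene")
cv2.imwrite("pics/top0.png",a[:,:,::-1]);cv2.imwrite("pics/scene0.png",b[:,:,::-1])
np.set_printoptions(precision=4,suppress=True)
for n in("top","scene","wrist"):print(n,bot.get_calibration(n))
s=bot.read_state();print(s)
E
```

```text
pics
top {'fx': 353.24337022964414, 'fy': 353.24337022964414, 'cx': 254.3081932070608, 'cy': 192.3620566636638, 'view': array([[    0.0084,    -0.9999,    -0.0124,   -20.2617],
       [    0.9916,     0.0067,     0.1291,  -629.4626],
       [   -0.129 ,    -0.0134,     0.9916, -1146.8605],
       [    0.    ,     0.    ,     0.    ,     1.    ]])}
scene {'fx': 409.3738789679689, 'fy': 409.3738789679689, 'cx': 255.21494290544913, 'cy': 188.67699154443127, 'view': array([[   -0.8625,     0.5057,    -0.0182,   527.2974],
       [   -0.3199,    -0.5171,     0.7939,   131.7697],
       [    0.3921,     0.6906,     0.6078, -1314.5702],
       [    0.    ,     0.    ,     0.    ,     1.    ]])}
wrist {'fx': 324.71525810138314, 'fy': 324.71525810138314, 'cx': 253.0561086319933, 'cy': 191.7924966629203, 'T_tool_cam': array([[   0.0003,    0.9548,    0.2973,   80.8421],
       [   1.    ,   -0.0004,    0.0003,   -0.5786],
       [   0.0004,    0.2973,   -0.9548, -157.9478],
       [   0.    ,    0.    ,    0.    ,    1.    ]])}
{'t': 0.1, 'joint_pos': array([ 1.4051,  0.3593,  0.0111, -0.0003, -1.2241, -0.2881]), 'qvel': array([ 0.0009, -0.0011,  0.002 , -0.0002,  0.0002,  0.0004]), 'tau': array([ -0.0019, -58.4163,  29.375 ,   7.0155,   0.0101,  -0.    ]), 'tcp_pos': array([295.7505, 606.2629, 225.7077]), 'eef_rot': array([ 0.9744, -0.225 , -0.0001,  0.0007]), 'contact_force': array([-0.0456, -0.7457, -0.7642]), 'moment': array([-0.0143,  0.0019, -0.0269]), 'finger_force': 0.0, 'width': 87.6703973868638}
```

View pics/top0.png

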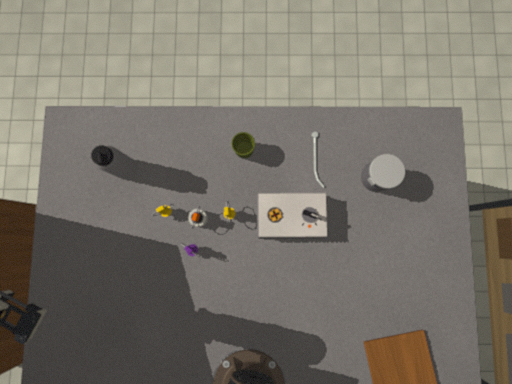

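View pics/scene0.png

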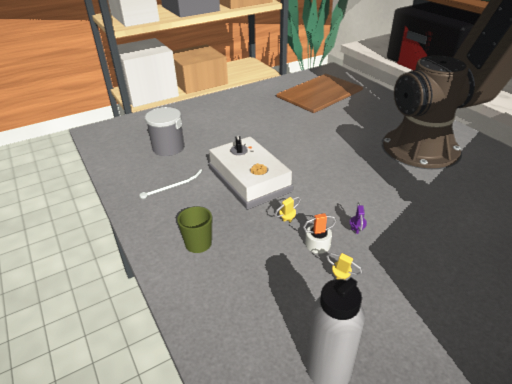

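Top view: the orange grip in the white ring is at (197,217). The look-alikes are yellow at (164,211) and (229,212) and purple at (191,250). Only (197,217) is orange and sits in a rest. The base is at (293,215), its socket at (275,215), and its knob at (310,214) with the orange dot near (309,226). Next come closer wrist views.

```bash
cat > h.py <<'E'
from plant import bot
import numpy as np, cv2
np.set_printoptions(precision=3,suppress=True)
from scipy.spatial.transform import Rotation as R
def q(psi): return [float(np.cos(psi/2)),float(np.sin(psi/2)),0.,0.]   # tool down, tool x at yaw psi
def cam(name):
    c=bot.get_calibration(name)
    if name=="wrist":
        s=bot.read_state(); T=np.eye(4);T[:3,:3]=R.from_quat(s["eef_rot"]).as_matrix();T[:3,3]=s["tcp_pos"]
        W=T@c["T_tool_cam"]
    else: W=np.linalg.inv(c["view"])
    return bot.camera(name),(c,W)
def ray(uv,cw,z):
    c,W=cw; uv=np.atleast_2d(np.asarray(uv,float))
    d=np.c_[(uv[:,0]-c["cx"])/c["fx"],-(uv[:,1]-c["cy"])/c["fy"],-np.ones(len(uv))]@W[:3,:3].T
    return (W[:3,3]+d*((z-W[2,3])/d[:,2])[:,None])[:,:2]
def px(p,cw):
    c,W=cw; v=np.linalg.inv(W)@np.r_[p,1]
    return np.array([c["cx"]-c["fx"]*v[0]/v[2],c["cy"]+c["fy"]*v[1]/v[2]])
def save(n,im): cv2.imwrite(f"pics/{n}.png",im[:,:,::-1])
E
python3 - <<'E'
from h import *
c=bot.get_calibration("top");cw=(c,np.linalg.inv(c["view"]))
for n,uv,z in(("sock",(275,215),76),("knob",(310,214),77),("rest",(197,217),40),("yl",(164,211),40),("yr",(229,212),40),("flask",(103,155),222),("cup",(243,145),85),("can",(386,171),120)):print(n,ray(uv,cw,z)[0])
s=ray((275,215),cw,76)[0];k=ray((310,214),cw,77)[0];r=ray((197,217),cw,60)[0]
print(bot.read_state()["t"])
for n,p,z,y in(("w1",r,200,0.),("u1",(s+k)/2,260,0.)):
    bot.move_ptp([*p,z],q(y)); im,cw=cam("wrist");save(n,im);np.save(n,cw[1]);s=bot.read_state();print(n,s["t"],s["tcp_pos"],s["joint_pos"])
a=cv2.imread("pics/w1.png");b=cv2.imread("pics/u1.png")
cv2.imwrite("pics/v1.png",cv2.resize(np.vstack([a,b]),(800,1200))[:, :] if 0 else cv2.resize(np.hstack([a,b]),(800,300)))
E
```

```text
sock [551.684 -83.46 ]
knob [ 555.698 -196.243]
rest [545.404 175.249]
yl [564.65  286.664]
yr [562.921  68.558]
flask [712.291 421.72 ]
cup [780.901  22.476]
can [ 689.835 -430.235]
0.1
w1 1.975 [544.213 172.539 199.997] [ 0.65   0.208 -0.261 -0.    -1.102  0.922]
u1 3.2333 [ 553.874 -138.721  259.62 ] [ 0.097  0.168 -0.171 -0.    -1.232  1.475]
```

View pics/v1.png

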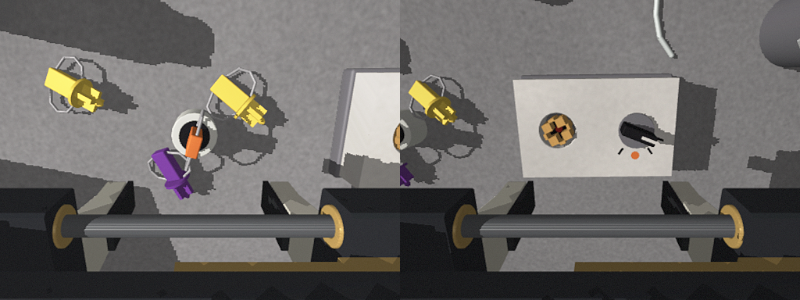

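Left picture: the orange whisk is in the round rest at about (192,135), with toppled yellow and purple look-alikes around it. Right picture: the socket is at (557,131) and the knob at (637,130), with the orange dot at (635,155). Enlarged crop to confirm.

```bash
python3 - <<'E'
import cv2,numpy as np
a=cv2.imread("pics/w1.png")[100:260,160:340];b=cv2.imread("pics/u1.png")[130:220,160:350]
a=cv2.resize(a,None,fx=2.2,fy=2.2,interpolation=2)
b=cv2.resize(b,None,fx=2.1,fy=2.1,interpolation=2)
b=cv2.copyMakeBorder(b,0,max(0,a.shape[0]-b.shape[0]),0,0,0)
o=np.hstack([a,b]);print(o.shape);cv2.imwrite("pics/v2.png",o[:600,:800])
E
```

```text
(352, 795, 3)
```

View pics/v2.png

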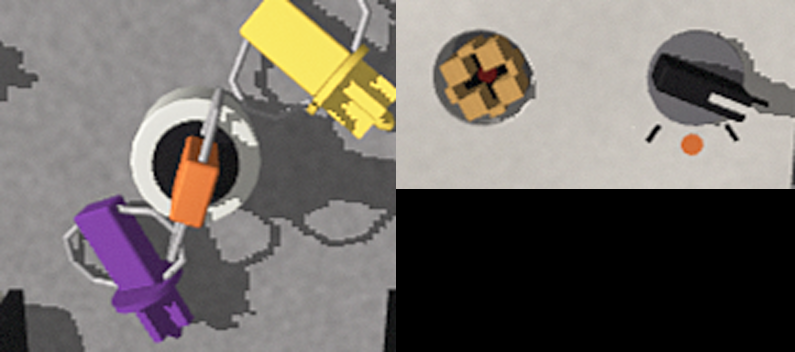

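The crop confirms it: the orange whisk stands upright in the white round rest at (195,180), while the purple (130,255) and yellow (315,65) ones lie toppled. The pointer (white line, crop (725,105)) is two ticks counter-clockwise of the dot at (692,144), so the click is 0. Next: precise measurement from opposite wrist yaws.

```bash
cat > meas.py <<'E'
from h import *
def comp(m,uv,rad=60):   # pixels of mask m in the largest component near uv
    n,l,st,ce=cv2.connectedComponentsWithStats(m.astype(np.uint8)); best=None
    for i in range(1,n):
        if np.hypot(*(ce[i]-uv))<rad and (best is None or st[i,4]>st[best,4]): best=i
    if best is None: return np.zeros((0,2))
    y,x=np.nonzero(l==best); return np.c_[x,y].astype(float)
def rect(P):  # centre, long/short, angle of the long axis
    (c,(w,h),a)=cv2.minAreaRect(P.astype(np.float32)); a=np.radians(a)
    if w<h: w,h,a=h,w,a+np.pi/2
    return np.array(c),w,h,(a+np.pi/2)%np.pi-np.pi/2
def hsv(im): return [x.astype(int) for x in cv2.split(cv2.cvtColor(im,cv2.COLOR_RGB2HSV))]
def unit(im,cw,s0,k0):
    h,s,v=hsv(im); o={}
    near=lambda p,z:px([*p,z],cw)
    cas=comp((s<40)&(v>165),near((np.array(s0)+k0)/2,70),150)
    o["case"]=rect(ray(cas,cw,70))
    br=comp((h>8)&(h<28)&(s>90)&(v>60),near(s0,76),40); P=ray(br,cw,76); (c,r)=cv2.minEnclosingCircle(P.astype(np.float32))
    d=(P-c)@[1,1j]; rr=abs(d); d=d[(rr<15)&(rr>7)]
    o["sock"]=np.array(c),r,P.mean(0),(np.angle(np.mean((d/abs(d))**4))/4+np.pi/4+np.pi/4)%(np.pi/2)-np.pi/4
    dt=comp((h<16)&(s>130)&(v>120),near(k0,70)+0,60)
    if len(dt): o["dot"]=ray(dt,cw,70).mean(0),len(dt)
    dk=comp(v<60,near(k0,107),30)
    if len(dk): o["bar"]=rect(ray(dk,cw,107))
    return o
def whisk(im,cw,w0):
    h,s,v=hsv(im); m=(h<14)&(s>150)&(v>100); u=px([*w0,92],cw); P=comp(m,u,40)
    vv=v[P[:,1].astype(int),P[:,0].astype(int)]; print("v pct",np.percentile(vv,[5,25,50,75,95]))
    t=cv2.threshold(vv.astype(np.uint8),0,255,cv2.THRESH_OTSU)[0]
    T=comp(m&(v>t),u,40); ring=comp((s<40)&(v>165),px([*w0,40],cw),40)
    D=comp(m&(v<=t),u,40)
    (c,r)=cv2.minEnclosingCircle(ray(ring,cw,40).astype(np.float32)) if len(ring) else (0,0)
    return dict(top=rect(ray(T,cw,92)),dark=rect(ray(D,cw,92)),ring=(c,r))
E
python3 - <<'E'
from meas import *
s0=np.array([551.7,-83.5]);k0=np.array([555.7,-196.2]);w0=np.array([545.,173.])
tiles=[]
for n,p,z,y,f in(("uA",(s0+k0)/2,200,0.,0),("uB",(s0+k0)/2,200,-np.pi,0),("wB",w0,190,-np.pi,1),("wA",w0,190,0.,1)):
    bot.move_ptp([*p,z],q(y)); bot.pause(.3);im,cw=cam("wrist");save(n,im);np.save(n,cw[1])
    print(n,bot.read_state()["t"])
    try: print(whisk(im,cw,w0) if f else unit(im,cw,s0,k0))
    except Exception as e: print("ERR",e)
    tiles.append(im)
save("v3",cv2.resize(np.vstack([np.hstack(tiles[:2]),np.hstack(tiles[2:])]),(800,600)))
E
```

```text
uA 3.9333
{'case': (array([ 555.39 , -136.318]), 219.9805908203125, 139.89576721191406, np.float64(-1.5585032407418207)), 'sock': (array([556.013, -84.052]), 24.19538688659668, array([557.813, -83.72 ]), np.float64(0.46207683206406625)), 'dot': (array([ 518.764, -191.78 ]), 105), 'bar': (array([ 560.823, -192.773]), 55.31644821166992, 22.93971061706543, np.float64(1.196798494902927))}
uB 6.9333
{'case': (array([ 555.132, -136.26 ]), 220.2783660888672, 140.18882751464844, np.float64(-1.5580867015413862)), 'sock': (array([551.959, -82.749]), 24.077556610107422, array([550.902, -83.31 ]), np.float64(0.4586032847377366)), 'dot': (array([ 518.895, -191.893]), 129), 'bar': (array([ 551.239, -189.435]), 44.915489196777344, 21.7106876373291, np.float64(1.205756836177735))}
wB 8.475
v pct [122. 135. 239. 242. 250.]
{'top': (array([545.046, 178.325]), 24.920061111450195, 12.73848819732666, np.float64(-0.28088573069952893)), 'dark': (array([538.244, 173.236]), 33.592552185058594, 7.487224578857422, np.float64(-0.31464555857402754)), 'ring': ((544.238037109375, 195.5628662109375), 31.3522891998291)}
wA 11.475
v pct [115.   191.25 231.   235.   251.  ]
{'top': (array([550.506, 177.729]), 33.19983673095703, 14.40942668914795, np.float64(-0.2765782007943809)), 'dark': (array([564.299, 178.23 ]), 10.105387687683105, 6.329409122467041, np.float64(-0.19381194780468025)), 'ring': ((537.9411010742188, 180.98699951171875), 41.92853546142578)}
```

View pics/v3.png

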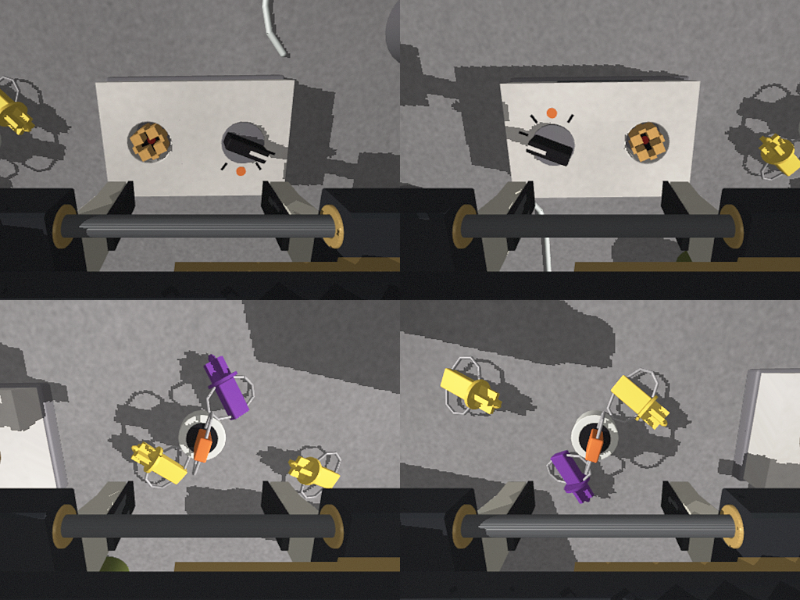

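The unit centre agrees to 0.3 mm between views: (555.3,-136.3), yaw 0.013. Knob at (556,-191), pointer at -1.93 (click 0), dot at -3.127, slots at about 0.46. Turning the knob.

```bash
python3 - <<'E'
from meas import *
k=[555.95,-191.2];a0=-3.127+1.2
bot.move_gripper(45,30)
bot.move_ptp([*k,150],q(a0)); bot.line_to([*k,80],120)
bot.move_gripper(0,30); s=bot.read_state(); print(s["t"],s["width"],s["contact_force"],s["finger_force"])
for d in(.6,1.22):
    bot.move_ptp([*k,80],q(a0-d)); s=bot.read_state(); print(s["t"],s["moment"],s["contact_force"],s["tcp_pos"])
bot.move_gripper(45); bot.line_to([*k,160],200)
im,cw=cam("wrist");save("k2",im);h,sv,v=hsv(im)
print(rect(ray(comp(v<60,px([*k,107],cw),40),cw,107)),bot.read_state()["t"])
# nadir view of the whisk at the grasp yaw
psi=-.279-np.pi; w=np.array([546.,178.5])
bot.move_ptp([*(w-81*np.array([np.cos(psi),np.sin(psi)])),165],q(psi)); bot.pause(.3)
im,cw=cam("wrist");save("wN",im);print(bot.read_state()["t"],px([*w,92],cw),whisk(im,cw,w))
h,sv,v=hsv(im);P=comp((h<14)&(sv>150)&(v>100),px([*w,92],cw),40);print(rect(ray(P,cw,92)),cv2.connectedComponents(((h<14)&(sv>150)&(v>100)).astype(np.uint8))[0])
u=px([*w,92],cw).astype(int);a=cv2.resize(im[max(0,u[1]-60):u[1]+60,u[0]-80:u[0]+80],(400,300))
kk=cv2.imread("pics/k2.png")[:,:,::-1];save("v4",np.hstack([a,cv2.resize(kk,(400,300))]))
E
```

```text
15.0833 13.895695805173979 [-2.221  1.08   3.084] 29.98715579509735
15.7083 [-0.814 -0.026 -0.028] [ 0.218 -2.707  2.573] [ 556.211 -191.494   80.234]
16.35 [-1.894 -0.386 -0.005] [ 0.795 -4.391  0.97 ] [ 556.387 -191.917   80.252]
(array([ 551.671, -191.682]), 50.72552490234375, 13.371113777160645, np.float64(0.002099051036186683)) 17.6917
v pct [150. 245. 248. 249. 251.]
19.375 [253.079  89.495] {'top': (array([545.548, 178.548]), 24.012100219726562, 12.158231735229492, np.float64(-0.28806508036616485)), 'dark': (array([545.289, 177.579]), 25.21054458618164, 13.0943021774292, np.float64(-0.2797859783273813)), 'ring': ((525.079345703125, 165.10272216796875), 8.411920547485352)}
(array([545.382, 177.902]), 25.21087646484375, 13.767743110656738, np.float64(-0.2797859783273813)) 2
```

View pics/v4.png

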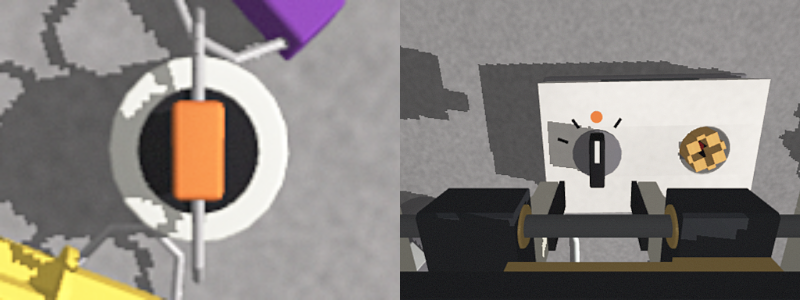

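The knob pointer now aims at the orange dot (597,117), with the bar at 0.002 rad. In the nadir view the whisk's grip is centred at (199,150), upright, with the finger sides clear. Grasp, lift, then look at the socket straight down.

```bash
python3 - <<'E'
from meas import *
psi=-.28-np.pi; w=np.array([545.45,178.1])
bot.move_gripper(40,50)
bot.move_ptp([*w,130],q(psi)); bot.line_to([*w,51],120); s=bot.read_state();print(s["tcp_pos"],s["contact_force"])
bot.move_gripper(0,50); s=bot.read_state(); print(s["t"],s["width"],s["finger_force"],s["contact_force"],s["tcp_pos"])
bot.line_to([*w,165],150); s=bot.read_state(); print(s["t"],s["width"],s["finger_force"])
psi=.46-np.pi; so=np.array([554.6,-81.5])
bot.move_ptp([*(so-81*np.array([np.cos(psi),np.sin(psi)])),165],q(psi)); bot.pause(.3)
im,cw=cam("wrist");save("sN",im);np.save("sN",cw[1]);print(bot.read_state()["t"],px([*so,76],cw)); print(unit(im,cw,so,np.array([555.95,-191.2])))
u=px([*so,76],cw).astype(int);a=cv2.resize(im[max(0,u[1]-45):u[1]+45,u[0]-60:u[0]+60],(400,300),interpolation=cv2.INTER_CUBIC)
save("v5",np.hstack([a,cv2.resize(im,(400,300))]))
E
```

```text
[546.163 178.251  51.487] [ 0.061 -0.837  0.282]
21.55 13.803103268284959 50.00092148780823 [-1.809 -0.783  3.923] [545.516 178.135  51.379]
22.4583 14.193573614736154 49.9997878074646
23.8833 [251.654  88.905]
{'case': (array([553.817, -95.309]), 145.9892578125, 143.82455444335938, np.float64(1.5435511235789496)), 'sock': (array([554.628, -81.498]), 22.331600189208984, array([554.177, -81.675]), np.float64(0.42882550116414464)), 'bar': (array([ 561.434, -184.754]), 33.94609832763672, 25.23659896850586, np.float64(0.0014042384195316338))}
```

View pics/v5.png

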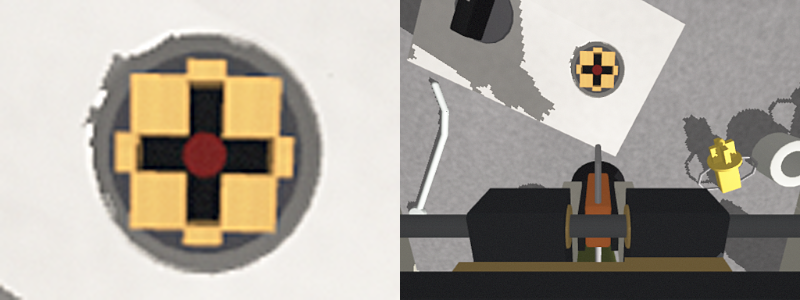

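Directly below the camera the plus slot is centred at crop (205,153), nearly square with the picture, and the red pin is at its centre. The whisk is held. Compute centre and angle from the hole mask.

```bash
python3 - <<'E'
from meas import *
im=cv2.imread("pics/sN.png")[:,:,::-1].copy();cw=(bot.get_calibration("wrist"),np.load("sN.npy"))
so=np.array([554.6,-81.5]);u=px([*so,76],cw);h,s,v=hsv(im)
yy,xx=np.mgrid[:384,:512]
for t in(70,90):
    m=((v<t)|(((h<8)|(h>170))&(s>120)))&(np.hypot(xx-u[0],yy-u[1])<24)
    P=ray(comp(m,u,8),cw,76);(c,wh,a)=cv2.minAreaRect(P.astype(np.float32));d=(P-c)@[1,1j]; d=d[abs(d)>6]
    g=np.angle(np.mean((d/abs(d))**4))/4
    print(len(P),c,P.mean(0),wh,np.radians(a),"slot",g,g+np.pi/2)
h2=comp((v>90)&(h>8)&(h<28)&(s>60)&(np.hypot(xx-u[0],yy-u[1])<40),u,15);Q=ray(h2,cw,76)
(c,wh,a)=cv2.minAreaRect(Q.astype(np.float32));d=(Q-Q.mean(0))@[1,1j];print("brass",c,Q.mean(0),wh,"corner",np.angle(np.mean((d)**4))/4+np.pi/4)
red=comp(((h<8)|(h>170))&(s>120)&(v<180)&(np.hypot(xx-u[0],yy-u[1])<20),u,10);print("red",ray(red,cw,56).mean(0),len(red))
E
```

```text
664 (554.611083984375, -81.19461822509766) [554.54  -81.311] (23.857505798339844, 23.897808074951172) 1.2143099774926884 slot 0.42822656477926435 1.9990228915741608
687 (554.8541259765625, -81.30521392822266) [554.411 -81.277] (23.856237411499023, 24.46588134765625) 1.2118878324812614 slot 0.4226488665307057 1.9934451933256023
brass (554.455810546875, -81.36373901367188) [554.248 -81.627] (38.73152160644531, 39.021339416503906) corner 0.4299734211213274
red [554.63  -81.446] 150
```

```bash
python3 - <<'E'
from meas import *
so=np.array([554.55,-81.4]);Q=q(.428-np.pi)
def st(n):
    s=bot.read_state();print(n,round(s["t"],2),s["tcp_pos"],"F",s["contact_force"],"M",s["moment"],s["width"]);return s
bot.move_ptp([*so,135],Q); bot.pause(.3); s=st("hover"); c=2*so-s["tcp_pos"][:2]
bot.line_to([*c,122],60,Q); st("above")
for z in (116,112,108,104,100):
    bot.line_to([*c,z],25); s=st(z)
    if s["contact_force"][2]>12: print("blocked");break
E
```

```text
hover 24.62 [555.26  -81.046 135.134] F [ 0.19   0.778 -1.076] M [ 0.034 -0.167  0.002] 13.67143941759816
above 24.99 [553.368 -81.855 121.22 ] F [ 0.288 -0.076 -0.888] M [ 0.067 -0.152 -0.01 ] 14.051939169226339
116 25.38 [553.742 -81.811 115.876] F [ 0.667 -0.255 -1.018] M [ 0.045 -0.097 -0.007] 13.609751433004005
112 25.69 [553.684 -81.785 111.801] F [-0.352 -0.11  -1.527] M [ 0.062 -0.177  0.007] 13.77492844063552
108 26.0 [553.663 -81.792 107.756] F [ 0.355  0.837 -0.701] M [ 0.042 -0.171  0.057] 13.639208536244185
104 26.31 [553.688 -81.762 103.764] F [ 0.344 -0.342  0.042] M [ 0.1   -0.134  0.038] 13.679890029783879
100 26.62 [553.714 -81.773  99.805] F [ 0.177  0.612 -0.788] M [ 0.094 -0.15  -0.012] 13.886265582497261
```

The splines entered freely (tip about 20 mm deep, no contact force). Re-centre and press home.

```bash
python3 - <<'E'
from meas import *
so=np.array([554.4,-81.45])
def st(n):
    s=bot.read_state();print(n,round(s["t"],2),s["tcp_pos"],"F",s["contact_force"],"M",s["moment"],s["width"]);return s
for z in (97,94,91,89,88,87,86,85,84.5,84):
    bot.line_to([*so,z],20); bot.pause(.15); s=st(z)
    if s["contact_force"][2]>20: print("seated");break
E
```

```text
97 27.07 [554.441 -81.566  97.238] F [-1.571 -1.157  2.634] M [-0.376  0.396  0.002] 14.357023268788033
94 27.52 [554.48  -81.511  94.119] F [-2.229  0.223  3.802] M [-0.601  0.473 -0.005] 14.253491815168426
91 27.97 [554.491 -81.502  91.234] F [-1.489 -1.17   5.074] M [-0.547  0.66   0.033] 13.662594404676764
89 28.37 [554.505 -81.525  89.335] F [-1.174 -0.975  6.212] M [-0.506  0.794  0.008] 13.772264759366172
88 28.77 [554.499 -81.537  88.385] F [-2.185 -1.719  7.369] M [-0.488  0.899 -0.028] 13.657680758728388
87 29.17 [554.522 -81.524  87.461] F [-2.497 -0.933  6.911] M [-0.432  0.925  0.01 ] 13.515736297859018
86 29.57 [554.569 -81.529  87.314] F [-5.71  -0.047 14.552] M [-0.068  2.027 -0.014] 13.774908511369892
85 29.97 [554.593 -81.545  87.242] F [-8.916  0.8   23.186] M [ 0.355  3.349 -0.004] 14.099777102422118
seated
```

The TCP stops at 87.3 mm against the predicted 87.4, with force rising steeply, so the collar is seated. One last look before handing in.

```bash
python3 - <<'E'
from meas import *
bot.pause(.3);s=bot.read_state();print(s["t"],s["tcp_pos"],s["contact_force"],s["finger_force"])
a,_=cam("scene");b,_=cam("wrist")
save("v6",np.hstack([cv2.resize(a[120:240,190:350],(400,300)),cv2.resize(b,(400,300))]))
E
```

```text
30.2667 [554.618 -81.521  87.252] [-9.076  0.812 23.306] 50.00614821910858
```

View pics/v6.png

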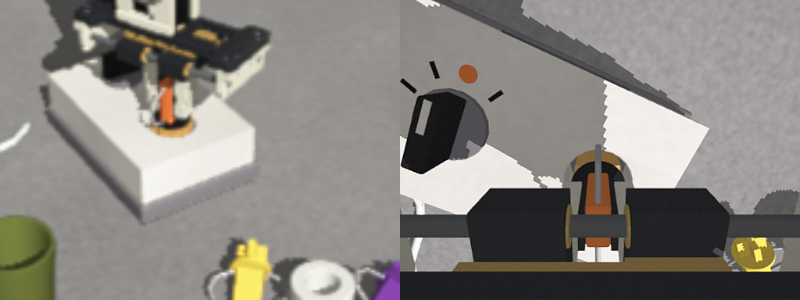

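The whisk stands upright with its collar on the brass socket at (175,125). The knob's white line (425,117) is parallel to the direction from the disc to the orange dot (468,74), so the selector is still in that click. Handing in.

```bash
python3 -c "
from plant import bot
print(bot.close_job())"
```

```text
the job is handed in; nothing more can be done
None
```

I handed the job in at about 30 s: the selector is in the click at the orange dot, and the whisk is meshed, pressed fully home at about 23 N and still gripped at 50 N; the arm went nowhere near the cup, bombilla, flask and canister, and the call returned no verdict.

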